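# Start the incubator shaker from its guarded key console

### The job

Start the shaker: swing the clear guard up and right back so that it stays open, then press the keys one at a time, letting each spring fully up before the next: the square key, then the large round key twice, then the bar-shaped key held down for a good second. The caps rest at uneven, worn heights, so feel for each one and press it gently until it registers, never hard against its stop. Leave the small round and plus-shaped keys and everything around the console alone, and when the bar key is up again swing the guard shut.

Things in the scene. Friction and masses are not known exactly. Their poses are not given: they have to be found in the camera images.
- console: fixed control console: dark wedge with a white sloping face, 340 mm wide (y), 160 mm deep (x, -80 to +80; +x points away from the robot, turned by its yaw). Origin: centre of its underside, z up. The face rises towards +x at 0.35 rad: 35 mm high in front, 64 over the origin, 93 at the rear. Posts (14 mm square, x 80, y +-161 mm) at the rear rise to z 133 mm and carry the guard.
- key_row (a point): middle of the key row, in the plane of the face at console (-15, 0, 58.5) mm. Five keys of the same black plastic stand in a row along the console's y, 60 mm apart, in an order that changes. The face's outward normal in console axes is (-0.343, 0, 0.939); keys are pushed straight against it, along (0.343, 0, -0.939).
- guard (a joint): angle of the clear guard, rad: 0 shut (plate level over the keys), grows as its front edge swings up and back; 1.57 upright, stop at 1.85. Low friction, damped, 0.1 to 0.25 kg: about 1 N at the grip lifts it. Let go before upright it falls shut by its weight; past upright it falls back on its stop and stays open. A push on its rear face, back past upright, makes it fall shut.
- guard_grip (a point): centre of the guard's grip: black crosspiece, a rod 14 mm thick, 34 mm long, along the console's y, 160 mm from the hinge line at the middle of the free edge. The plate (4 mm thick, 296 mm wide) ends 130 mm from the hinge, so both rod ends are free to be pinched along y, and the rod may turn between the fingers. Shut, it is at console (-80, 0, 125) mm.
- guard_hinge (a point): middle of the guard's hinge line, fixed on the console at console (80, 0, 125) mm; the hinge line runs along the console's y.
- square_collar: steel collar lying in the face around the key with the square cap, 28 x 28 mm. Origin: in the plane of the face on the key's centre; upright axes parallel to the console's. The caps rest at uneven heights: the middle of this cap's flat top, parallel to the face, rests 10 to 22 mm vertically above this origin; feel for it.
- square_key (a joint): how far the square key is pushed down, m, along the inward normal of the face; 0 at rest. Springs back. It gives 0.8 N per mm after a 1.6 N preload: it registers at 5 mm (5.6 N) and counts as up again within 1.5 mm of rest; its hard stop, never to be rammed, is at 12 mm (11.2 N).
- round_collar: steel collar lying in the face around the key with the large round cap, 32 mm across. Origin: in the plane of the face on the key's centre; upright axes parallel to the console's. The caps rest at uneven heights: the middle of this cap's flat top, parallel to the face, rests 10 to 22 mm vertically above this origin; feel for it.
- round_key (a joint): how far the round key is pushed down, m, along the inward normal of the face; 0 at rest. Springs back. It gives 0.8 N per mm after a 1.6 N preload: it registers at 5 mm (5.6 N) and counts as up again within 1.5 mm of rest; its hard stop, never to be rammed, is at 12 mm (11.2 N).
- bar_collar: steel collar lying in the face around the key with the long narrow bar-shaped cap, 44 mm up the slope x 15 mm across. Origin: in the plane of the face on the key's centre; upright axes parallel to the console's. The caps rest at uneven heights: the middle of this cap's flat top, parallel to the face, rests 10 to 22 mm vertically above this origin; feel for it.
- bar_key (a joint): how far the bar key is pushed down, m, along the inward normal of the face; 0 at rest. Springs back. It gives 0.8 N per mm after a 1.6 N preload: it registers at 5 mm (5.6 N) and counts as up again within 1.5 mm of rest; its hard stop, never to be rammed, is at 12 mm (11.2 N).
- pip_collar: steel collar lying in the face around the key with the small round cap, 18 mm across (not part of the job). Origin: in the plane of the face on the key's centre; upright axes parallel to the console's. The caps rest at uneven heights: the middle of this cap's flat top, parallel to the face, rests 10 to 22 mm vertically above this origin; feel for it.
- pip_key (a joint): how far the pip key is pushed down, m, along the inward normal of the face; 0 at rest. Springs back. It gives 0.8 N per mm after a 1.6 N preload: it registers at 5 mm (5.6 N) and counts as up again within 1.5 mm of rest; its hard stop, never to be rammed, is at 12 mm (11.2 N).
- cross_collar: steel collar lying in the face around the key with the plus-shaped cap, arms 34 mm long and 11 mm wide (not part of the job). Origin: in the plane of the face on the key's centre; upright axes parallel to the console's. The caps rest at uneven heights: the middle of this cap's flat top, parallel to the face, rests 10 to 22 mm vertically above this origin; feel for it.
- cross_key (a joint): how far the cross key is pushed down, m, along the inward normal of the face; 0 at rest. Springs back. It gives 0.8 N per mm after a 1.6 N preload: it registers at 5 mm (5.6 N) and counts as up again within 1.5 mm of rest; its hard stop, never to be rammed, is at 12 mm (11.2 N).
- flask: conical glass flask, 80 mm wide, 120 mm high, standing to the left of the console (its +y side); origin at its underside; a bystander, to be left alone
- clamp: steel flask clamp, 70 mm base with four bent prongs, 65 mm high, standing to the right of the console; origin at its underside; a bystander, to be left alone
- screwdriver: screwdriver lying in front of the console, nearer the robot; origin at its underside; a bystander, to be left alone
- mug: white mug, 80 mm wide, 90 mm high, on the left of the table; origin at its underside; a bystander, to be left alone
- jar: brown glass jar, 60 mm wide, 90 mm high, on the right of the table; origin at its underside; a bystander, to be left alone
- wrench: wrench lying on the right of the table; origin at its underside; a bystander, to be left alone

How it is judged (in metres and radians):
On the way, in this order (a step that is already met when the one before it is completed fails the run):
1. the guard is swung open past upright (value of joint guard above 1.6 rad), for 0.2 s.
2. the square key is pressed until it registers (more than 4.5 mm) (value of joint square_key above 0.0045 m), for 0.05 s.
3. the square key is let up (value of joint square_key below 0.0015 m), for 0.05 s.
4. the large round key is pressed (value of joint round_key above 0.0045 m), for 0.05 s.
5. the large round key is let up (value of joint round_key below 0.0015 m), for 0.05 s.
6. the large round key is pressed a second time (value of joint round_key above 0.0045 m), for 0.05 s.
7. the large round key is let up again (value of joint round_key below 0.0015 m), for 0.05 s.
8. the bar key is held down (more than 4.5 mm) for 0.9 s (value of joint bar_key above 0.0045 m), for 0.9 s.
9. the bar key is let up (value of joint bar_key below 0.0015 m), for 0.05 s.
10. the guard is shut (value of joint guard below 0.06 rad), for 0.1 s.
At the end, for the whole second after the job is handed in: The guard is shut (within 0.06 rad) and still, and all five keys are up (within 1.5 mm of rest), after the square, round, round and bar presses in that order (value of joint guard below 0.06 rad and velocity of joint guard between -0.1 and 0.1 rad/s and value of joint each of square_key, round_key, bar_key, pip_key, cross_key below 0.0015 m); the robot touches nothing.
It fails at once if a key is rammed against its stop (pushed in more than 11 mm) (value of joint any of square_key, round_key, bar_key, pip_key, cross_key above 0.011 m).
It fails at once if two keys are down together (both more than 3 mm) (value of joint each of square_key, round_key above 0.003 m or value of joint each of square_key, bar_key above 0.003 m or value of joint each of round_key, bar_key above 0.003 m).
It fails at once if the small round key or the plus-shaped key is pushed in (more than 3 mm) (value of joint any of pip_key, cross_key above 0.003 m).
It fails at once if a key is pressed while the guard is not open (value of joint guard below 1 rad and value of joint any of square_key, round_key, bar_key, pip_key, cross_key above 0.003 m).
It fails at once if a bystander is shoved more than 30 mm, or the flask, mug, jar or clamp is tipped over (distance of any of flask, clamp, screwdriver, mug, jar, wrench from where it was at the start of the episode above 0.03 m or angle between any of flask, mug, jar, clamp's own z axis and vertical above 0.5 rad).
It also fails if it takes over 72 s, if anything falls off the work surface, if the arm or the gripper's body presses on something with over 40 N, if the wrist force passes 120 N, or if a joint passes its speed limit or range.

### The arm

A 6-joint arm with a two-finger parallel gripper is mounted at the origin on the work surface. World frame = base frame: x ahead of the robot, y to its left, z up, the work surface at z = 0. Lengths are in mm, angles in rad, forces in N, time in s.
With the tool pointing down it reaches from about 275 to 1000 mm from the base axis. Payload 8.4 kg.
Tool frame: the origin (TCP) lies between the finger pads; the fingertips stand r.tips_ahead ahead of it and the grasp point (between the pads) lies 6 mm ahead of it (r.tips_ahead is the distance from the TCP to the fingertips, in mm); z points along the fingers, y is the line along which they close (so a half turn about z gives the same grasp; the last joint's range is limited). The gripper opens to 85 mm and grips with 20 to 120 N. Pads are 22 mm wide; open, the fingers measure 114 mm over their backs; the gripper's body (76 mm by 85 mm) begins 54 mm behind the grasp point. The pads swing forward as they close: fully open they stand 13 mm farther back than shut.
Start: joints at [-1.197, 0.353, 1.633, -0, 1.155, -0.002], TCP at [229.384, -581.387, 256.281] pointing down, gripper open.
Joint ranges: [-2.63, 2.63], [-0.92, 2.1], [0.06, 2.66], [-1.3, 4.44], [0, 2.69], [-3.02, 3.02]. Speed limits (rad/s): [2.22, 2.22, 2.79, 3.14, 3.14, 3.14].

### API

Orientations are given as [roll, pitch, yaw] about the fixed x, y, z axes, in that order (R = Rz(yaw) Ry(pitch) Rx(roll)).
In Python, from rig import r gives the robot as it stands.
- The arm moves only by the tool carry_out, never from a script. Its arguments are lists of equal length, an entry for each row: "delta_pos": the shift along the tool's x, y, z in m, a list of three; "rot": the turn, a rotation vector about the tool's x, y, z in degrees, a list of three. A call has 1 to 8 rows; each row is the pose to reach, as a shift and turn from the pose commanded when the call began, along the tool's axes at that moment; what a row does not reach only later rows make up. A row lasts 1/8 s, in which the tool goes at most 62.5 mm and 10.7 degrees, less where a joint would pass 70% of its speed; a pose out of reach is approached as far as the arm can. A call with a gripper value outside its range is refused whole. "claw" is the finger opening in m, from 0 to 0.0854, set as the call begins (left out, the last holds). The fingers move at their own pace and stop on an object; "grip_force" is the grip in N (left out, the last holds). Time passes only in rows, so rows that repeat a pose let the fingers close. It gives the time, the measured TCP pose, the force, the opening and the grip force at its end, in the units of the state.
- r.sense(): the state, without advancing time (a new reading comes with each control period).
- r.grab_frame(name): name is "side" or "top" or "wrist"; returns the picture (400x640x3 uint8, blue, green, red); there is no depth.
- r.camera_info(name): a dict with "fx", "fy", "cx", "cy" (pixels), "pose" (4x4, takes a point from camera to world coordinates); the wrist camera has in their place "hand_eye" (4x4, takes a point from camera to tool coordinates, whose origin is the TCP and whose axes are the flange's). Camera axes: x right, y down, z forward; pixel columns grow to the right and rows downward; lengths in mm; the calibration is good to about 2 mm. A picture is of the moment at which its call begins: read the wrist's pose just before it. camera_info takes no time and is no camera call.
- r.sign_off(): hands the job in; it is judged then, once.
Trained networks look in the newest picture that a camera, given by its name, has taken for a name from the list of things; names that differ only in an ending like _2 or _b are one class to them, and where a whole thing is asked for, a point or a joint stands for the part that bears it (a point fixed in the world has none). Each returns a list of dicts, best first, with "p" (0 to 1); they miss things now and then, are a little off and sometimes report something else, mostly with a low value. They report only what shows in the picture. A call takes as long as a camera call.
- r.recognise(thing, camera): "box" ([left, top, right, bottom] in pixels, round what is visible of it).
- r.cut_out(thing, camera): "mask" (400x640 bool, what is visible of it) and "box" ([left, top, right, bottom] in pixels, round what is visible of it).
The state is a dict: "clock": time; "qpos": joint angles; "qvel": joint speeds; "joint_efforts": joint torques, N m; "eef_pos": TCP position; "tcp_rot": TCP orientation; "contact_force": force on the tool from outside, world axes, zero at the start; "wrist_torque": the same for the moment, N m; "opening": opening from 0.0 (shut) to 1.0 (fully open); "grasp_force": force on a finger pad.
Only numpy, scipy, OpenCV 4.12 (cv2) and the standard library are available. Lean on these libraries where they do the work, as an engineer would, in place of code of your own. Each camera call takes 0.05 s, during which the arm holds its last target. There are 200 camera calls.

## Working session

There is one attempt and no reset: what is moved stays moved. The work goes in short steps, Python scripts to look and compute and a tool call to move; the robot and the scene stay as the last step left them, time stands still between calls to the robot, and variables do not carry over. Pictures are saved under pics/ and viewed, at most 12 in all, crops included, and the job is handed in when it is done.

Besides the shell and the picture viewer there is one more tool, called after "Request:" as name(argument=value, ...) on one line, values as JSON. carry_out: Moves the arm, as the interface text tells. Its arguments: {"type":"object","properties":{"delta_pos":{"type":"array","items":{"type":"array","items":{"type":"number"}}},"rot":{"type":"array","items":{"type":"array","items":{"type":"number"}}},"claw":{"type":"number"},"grip_force":{"type":"number"}},"required":["delta_pos","rot"]}

```bash
mkdir -p pics; ls
python3 - <<'E'
from rig import r
import cv2,numpy as np
np.set_printoptions(precision=3,suppress=True)
print(r.sense(), r.tips_ahead)
a=[]
for c in ["top","side"]:
    im=r.grab_frame(c); a.append(im)
    i=r.camera_info(c); print(c,i)
    for n in ["console","guard_grip","square_collar","round_collar","bar_collar","pip_collar","cross_collar","guard"]:
        print(n,[(np.round(d["box"]).tolist(),round(d["p"],2)) for d in r.recognise(n,c)][:3])
print(r.camera_info("wrist"))
cv2.imwrite("pics/top.png",a[0]);cv2.imwrite("pics/side.png",a[1])
E
```

```text
pics
{'clock': 0.0, 'qpos': array([-1.197,  0.354,  1.634,  0.   ,  1.155, -0.002]), 'qvel': array([ 0.001,  0.001,  0.002,  0.002, -0.   , -0.   ]), 'joint_efforts': array([ -0.001, -60.527, -34.207,   0.   ,   0.009,  -0.   ]), 'eef_pos': array([ 229.236, -580.976,  255.566]), 'tcp_rot': array([-3.14 , -0.   ,  0.376]), 'contact_force': array([ 0.285, -0.406, -0.112]), 'wrist_torque': array([ 0.031, -0.014, -0.024]), 'grasp_force': 0.0, 'opening': 1.003440547477541} 25.0
top {'fx': 480.19904408051246, 'fy': 480.19904408051246, 'cx': 326.60318048772297, 'cy': 206.25350962715402, 'pose': array([[   0.012,   -0.997,    0.082,  414.375],
       [  -1.   ,   -0.011,    0.006,   12.77 ],
       [  -0.005,   -0.082,   -0.997, 1700.481],
       [   0.   ,    0.   ,    0.   ,    1.   ]])}
console [([277.0, 170.0, 378.0, 227.0], 0.97)]
guard_grip [([282.0, 170.0, 376.0, 227.0], 0.76)]
square_collar []
round_collar []
bar_collar []
pip_collar []
cross_collar []
guard [([287.0, 173.0, 373.0, 224.0], 0.81)]
side {'fx': 477.6833302399932, 'fy': 477.6833302399932, 'cx': 315.04958409339577, 'cy': 198.2678014820701, 'pose': array([[    0.948,    -0.157,     0.278,    68.973],
       [   -0.319,    -0.469,     0.823, -1403.395],
       [    0.001,    -0.869,    -0.495,   966.592],
       [    0.   ,     0.   ,     0.   ,     1.   ]])}
console [([289.0, 169.0, 365.0, 253.0], 0.85)]
guard_grip [([296.0, 174.0, 360.0, 215.0], 0.64)]
square_collar []
round_collar []
bar_collar []
pip_collar []
cross_collar []
guard [([293.0, 174.0, 361.0, 221.0], 0.92)]
{'fx': 342.13000365727015, 'fy': 342.13000365727015, 'cx': 321.63879651400714, 'cy': 198.82566050624388, 'hand_eye': array([[  -0.001,   -0.957,   -0.289,   74.086],
       [   1.   ,   -0.001,   -0.   ,   -0.253],
       [  -0.   ,   -0.289,    0.957, -117.036],
       [   0.   ,    0.   ,    0.   ,    1.   ]])}
```

Run:
```python
import cv2,numpy as np
a=cv2.imread("pics/top.png")[140:260,230:430];b=cv2.imread("pics/side.png")[140:290,230:430]
a=cv2.resize(a,None,fx=4,fy=4,interpolation=2)[:, :800];b=cv2.resize(b,None,fx=4,fy=4,interpolation=2)
cv2.imwrite("pics/a1.png",a);cv2.imwrite("pics/b1.png",b)
```

```text
(no output)
```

View pics/a1.png

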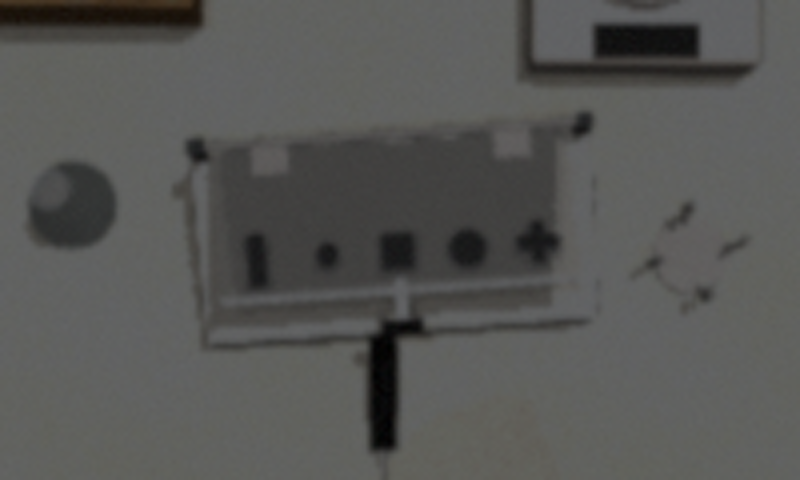

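View pics/b1.png

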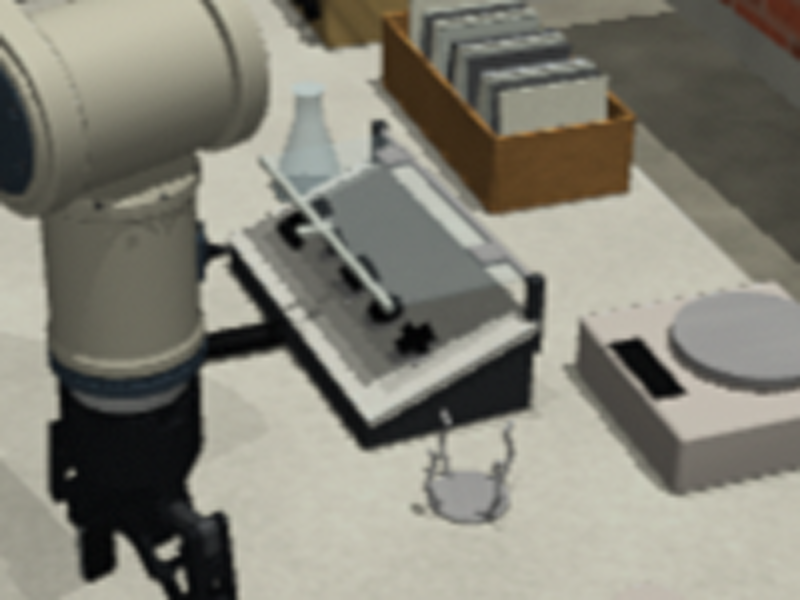

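The top view is dark but readable. The key order from left (+y) to right is bar, pip, square, round, cross. The post tops are near (279.5, 177.5) and (375.5, 171), and the grip is near (330.5, 221.5). The side view confirms the guard is shut and the screwdriver lies in front of the console.

```bash
cat > h.py <<'E'
from rig import r
import numpy as np, cv2
from scipy.spatial.transform import Rotation as R
np.set_printoptions(precision=3,suppress=True)
def ray(cam,px,z):
    i=r.camera_info(cam)
    if cam=="wrist":
        s=r.sense();T=np.eye(4);T[:3,:3]=R.from_euler('xyz',s['tcp_rot']).as_matrix();T[:3,3]=s['eef_pos'];P=T@i['hand_eye']
    else: P=i['pose']
    d=P[:3,:3]@[(px[0]-i['cx'])/i['fx'],(px[1]-i['cy'])/i['fy'],1]
    return P[:3,3]+d*(z-P[2,3])/d[2]
def proj(cam,p):
    i=r.camera_info(cam)
    if cam=="wrist":
        s=r.sense();T=np.eye(4);T[:3,:3]=R.from_euler('xyz',s['tcp_rot']).as_matrix();T[:3,3]=s['eef_pos'];P=T@i['hand_eye']
    else: P=i['pose']
    q=np.linalg.inv(P)@np.append(p,1); return np.array([i['fx']*q[0]/q[2]+i['cx'],i['fy']*q[1]/q[2]+i['cy']])
def con(o,yaw,p): return np.array([o[0],o[1],0])+R.from_euler('z',yaw).apply(p)
def goal(pos,Rm,base=None):
    "shift (m) in tool axes, rotvec deg from base pose (measured if None)"
    s=r.sense(); p0,e0=base if base else (s['eef_pos'],s['tcp_rot'])
    R0=R.from_euler('xyz',e0)
    return R0.inv().apply(np.array(pos)-p0)/1000,(R0.inv()*R.from_matrix(Rm)).as_rotvec(degrees=True)
E
python3 - <<'E'
from h import *
L=ray("top",(279.5,177.5),133);Rr=ray("top",(375.5,171),133);g=ray("top",(330.5,221.5),125)
print(L,Rr,g, np.linalg.norm(L-Rr))
d=L-Rr;yaw=np.arctan2(-d[0],d[1]);print(yaw)
m=(L+Rr)/2; o=m-R.from_euler('z',yaw).apply([80,0,0]);print(o, con(o,yaw,[-80,0,125]))
# view pose: tool down, tool x same as start convention rpy (pi,0,yaw)
print(R.from_euler('xyz',[np.pi,0,yaw]).as_matrix())
E
```

```text
[636.856 177.733 133.   ] [ 661.872 -138.173  133.   ] [494.153   8.204 125.   ] 316.89505314808974
0.07902173982634952
[569.614  13.465 133.   ] [489.863   7.15  125.   ]
[[ 0.997  0.079  0.   ]
 [ 0.079 -0.997 -0.   ]
 [ 0.     0.    -1.   ]]
```

Request:
carry_out(delta_pos=[[0.0435,-0.0384,-0.0074],[0.087,-0.0768,-0.0148],[0.1305,-0.1152,-0.0222],[0.174,-0.1536,-0.0296],[0.2175,-0.192,-0.037],[0.261,-0.2304,-0.0444],[0.3045,-0.2688,-0.0518],[0.348,-0.3072,-0.0592]], rot=[[0,0,2],[0,0,4],[0,0,6],[0,0,8],[0,0,10],[0,0,12],[0,0,14],[0,0,17]])

```text
clock: 1.9
eef_pos: [441.0, -166.2, 316.1]
tcp_rot: [3.141, -0.001, 0.077]
contact_force: [0.5, -0.2, -0.3]
opening: 0.997
grasp_force: 0.0
```

Run:
```python
from h import *
print(r.sense()['eef_pos'],r.sense()['tcp_rot'])
print(goal([530,10,340],R.from_euler('xyz',[np.pi,0,.075]).as_matrix()))
```

```text
[ 440.975 -166.184  316.064] [ 3.141 -0.001  0.077]
(array([ 0.102, -0.169, -0.024]), array([ 0.024, -0.048,  0.141]))
```

Request:
carry_out(delta_pos=[[0.025,-0.042,-0.006],[0.05,-0.084,-0.012],[0.076,-0.126,-0.018],[0.102,-0.169,-0.024],[0.102,-0.169,-0.024]], rot=[[0,0,0],[0,0,0],[0,0,0],[0,0,0],[0,0,0]])

```text
clock: 2.52
eef_pos: [530.0, 11.3, 339.9]
tcp_rot: [-3.141, -0.001, 0.083]
contact_force: [-0.4, -0.6, -0.5]
opening: 1.003
grasp_force: 0.0
```

Run:
```python
from h import *
s=r.sense();print(s['eef_pos'],s['tcp_rot'],s['contact_force'])
im=r.grab_frame("wrist")
for n in ["square_collar","round_collar","bar_collar","pip_collar","cross_collar","guard_grip"]:
    for d in r.recognise(n,"wrist")[:2]:
        b=d['box'];c=[(b[0]+b[2])/2,(b[1]+b[3])/2];print(n,np.round(b),round(d['p'],2),ray("wrist",c,58.5 if n[0]!='g' else 125))
cv2.imwrite("pics/w1.png",im)
```

```text
[529.994  11.319 339.896] [-3.141 -0.001  0.083] [-0.369 -0.58  -0.547]
guard_grip [153.  35. 489. 214.] 0.96 [575.858  12.059 125.   ]
```

View pics/w1.png

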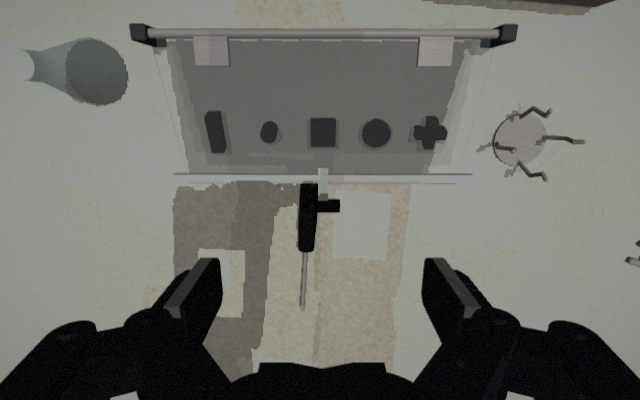

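Run:
```python
from h import *
im=cv2.imread("pics/w1.png")[15:225,120:520]
im=cv2.convertScaleAbs(im,alpha=1.6)
cv2.imwrite("pics/w1z.png",cv2.resize(im,None,fx=2,fy=2,interpolation=2))
# predicted pixels for coarse pose
for o,y in [((569.6-80*0+2,12.5),.079)]:
    for p in [[80,161,133],[80,-161,133],[80,0,125],[-50,148,125],[-50,-148,125],[-80,0,125],[-15,0,72],[-80,170,35],[-80,-170,35]]: print(p,proj("wrist",con(o,y,p)))
```

```text
[80, 161, 133] [133.787  36.263]
[80, -161, 133] [506.721  35.252]
[80, 0, 125] [320.238  37.272]
[-50, 148, 125] [172.083 180.474]
[-50, -148, 125] [469.423 179.729]
[-80, 0, 125] [320.818 208.703]
[-15, 0, 72] [320.728 138.295]
[-80, 170, 35] [187.41  186.669]
[-80, -170, 35] [454.566 186.002]
```

View pics/w1z.png

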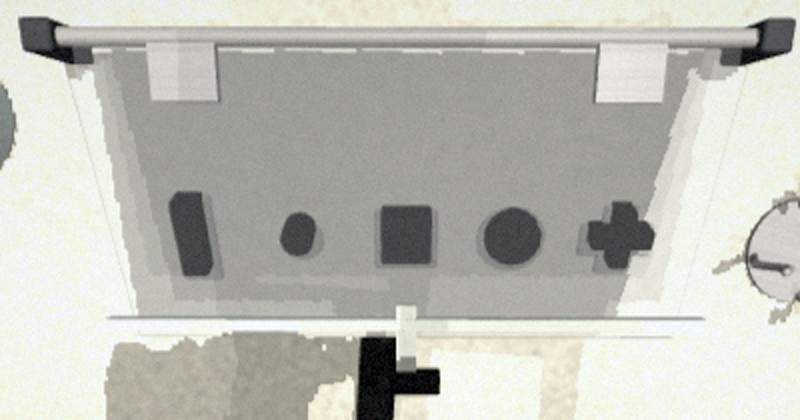

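Zoomed wrist view (full-frame pixels):
- Plate front edge: (174,174) to (472,174).
- Hinge bar: row 33.
- Posts: outer edges at columns 130 and 517.5.
- Rod: row 205.5, centre column about 322.5.
- Square cap: (323,132).
- Round cap: (376,133).
- Bar cap: (215,131).

Run:
```python
from h import *
from scipy.optimize import least_squares
D=[([80,0,125],(323.5,33)),([-50,148,127],(174,174)),([-50,-148,127],(472,174)),([-80,0,125],(322.5,205.5)),([80,168,133],(130.5,34)),([80,-168,133],(517,34)),([-15,0,73.5],(323,132.5)),([-80,170,35],(189.5,183)),([-80,-170,35],(456,183))]
f=lambda v:np.concatenate([proj("wrist",con(v[:2],v[2],p))-q for p,q in D])
s=least_squares(f,[575,10,.077],loss='soft_l1');print(s.x);print(f(s.x).reshape(-1,2))
o,y=s.x[:2],s.x[2]
c=con(o,y,[-80,0,125]);print("rod",c)
print(goal(c+[0,0,60],R.from_euler('xyz',[np.pi,0,y]).as_matrix()))
```

```text
[575.409  10.306   0.075]
[[-0.106 -0.227]
 [-0.987  2.808]
 [ 0.962  3.192]
 [ 0.446 -0.182]
 [-2.395 -3.166]
 [ 1.638 -2.561]
 [-0.091  2.649]
 [-0.764  0.397]
 [ 0.536  0.737]]
rod [495.635   4.302 125.   ]
(array([-0.033,  0.001,  0.154]), array([0.006, 0.011, 0.152]))
```

Request:
carry_out(delta_pos=[[-0.02,0.001,0.04],[-0.033,0.001,0.09],[-0.033,0.001,0.135],[-0.033,0.001,0.175],[-0.033,0.001,0.21],[-0.033,0.001,0.21],[-0.033,0.001,0.21]], rot=[[0,0,0],[0,0,0],[0,0,0],[0,0,0],[0,0,0],[0,0,0],[0,0,0]])

```text
clock: 3.75
eef_pos: [496.5, 4.7, 130.6]
tcp_rot: [3.142, -0.001, 0.078]
contact_force: [-0.2, 0.6, -0.0]
opening: 0.999
grasp_force: 0.0
```

Run:
```python
from h import *
s=r.sense();print(s['eef_pos'],s['tcp_rot'],s['contact_force'])
im=r.grab_frame("wrist");cv2.imwrite("pics/w2.png",im[100:400,60:580])
```

```text
[496.513   4.675 130.599] [ 3.142 -0.001  0.078] [-0.225  0.56  -0.016]
```

View pics/w2.png

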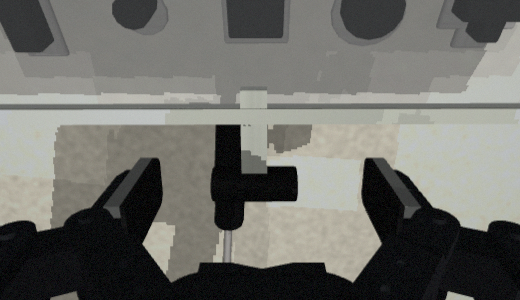

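The rod (crop columns 211–298, row 184) sits between the fingers, about 3 mm to the left of centre, and its row matches the grasp point. I'll shift 3 mm left and close.

Request:
carry_out(delta_pos=[[0,-0.003,0],[0,-0.003,0],[0,-0.003,0],[0,-0.003,0],[0,-0.003,0],[0,-0.003,0]], rot=[[0,0,0],[0,0,0],[0,0,0],[0,0,0],[0,0,0],[0,0,0]], claw=0.028, grip_force=20)

```text
clock: 4.55
eef_pos: [495.9, 7.7, 130.0]
tcp_rot: [3.141, -0.001, 0.079]
contact_force: [-0.6, -2.1, 6.0]
opening: 0.395
grasp_force: 23.4
```

Run:
```python
from h import *
s=r.sense();print(s['eef_pos'],s['tcp_rot'],s['contact_force'],s['opening']*85.4,s['grasp_force'])
# arc, tool down: relative to start at theta=0, hinge radius 160
for t in np.arange(.1,1.85,.1): print(round(t,2),"dx %.3f dz %.3f"%(.16*(1-np.cos(t)),-.16*np.sin(t)))
```

```text
[495.881   7.728 130.034] [ 3.141 -0.001  0.079] [-0.573 -2.064  5.996] 33.71876301097947 23.36567133665085
0.1 dx 0.001 dz -0.016
0.2 dx 0.003 dz -0.032
0.3 dx 0.007 dz -0.047
0.4 dx 0.013 dz -0.062
0.5 dx 0.020 dz -0.077
0.6 dx 0.028 dz -0.090
0.7 dx 0.038 dz -0.103
0.8 dx 0.049 dz -0.115
0.9 dx 0.061 dz -0.125
1.0 dx 0.074 dz -0.135
1.1 dx 0.087 dz -0.143
1.2 dx 0.102 dz -0.149
1.3 dx 0.117 dz -0.154
1.4 dx 0.133 dz -0.158
1.5 dx 0.149 dz -0.160
1.6 dx 0.165 dz -0.160
1.7 dx 0.181 dz -0.159
1.8 dx 0.196 dz -0.156
```

Request:
carry_out(delta_pos=[[0.001,0,-0.016],[0.003,0,-0.032],[0.007,0,-0.047],[0.013,0,-0.062],[0.02,0,-0.077],[0.028,0,-0.09],[0.038,0,-0.103],[0.049,0,-0.115]], rot=[[0,0,0],[0,0,0],[0,0,0],[0,0,0],[0,0,0],[0,0,0],[0,0,0],[0,0,0]])

```text
clock: 5.55
eef_pos: [544.7, 11.7, 245.4]
tcp_rot: [3.141, 0.001, 0.079]
contact_force: [1.2, -5.0, -3.8]
opening: 0.391
grasp_force: 22.0
```

Request:
carry_out(delta_pos=[[0.012,0,-0.01],[0.025,0,-0.02],[0.038,0,-0.028],[0.053,0,-0.034],[0.068,0,-0.039],[0.084,0,-0.043],[0.1,0,-0.045],[0.116,0,-0.045]], rot=[[0,0,0],[0,0,0],[0,0,0],[0,0,0],[0,0,0],[0,0,0],[0,0,0],[0,0,0]])

```text
clock: 6.55
eef_pos: [661.3, 21.1, 290.4]
tcp_rot: [-3.142, -0.001, 0.079]
contact_force: [-1.1, -3.9, 3.7]
opening: 0.389
grasp_force: 23.0
```

Request:
carry_out(delta_pos=[[0.01,0,0],[0.02,0,0.002],[0.028,0,0.003],[0.028,0,0.003]], rot=[[0,0,0],[0,0,0],[0,0,0],[0,0,0]])

```text
clock: 7.05
eef_pos: [689.2, 23.4, 286.9]
tcp_rot: [-3.142, -0.002, 0.079]
contact_force: [0.5, -3.7, 6.0]
opening: 0.391
grasp_force: 23.6
```

Run:
```python
from h import *
s=r.sense();print(s['eef_pos'],s['tcp_rot'],s['contact_force'],s['opening']*85.4,s['grasp_force'])
```

```text
[689.152  23.407 286.942] [-3.142 -0.002  0.079] [ 0.51  -3.698  6.012] 33.41802860632918 23.590691685676575
```

Request:
carry_out(delta_pos=[[0,0,0],[0,0,0],[0,0,0],[0,0,0],[0,0,-0.03],[0,0,-0.07],[-0.04,0,-0.1],[-0.09,0,-0.1]], rot=[[0,0,0],[0,0,0],[0,0,0],[0,0,0],[0,0,0],[0,0,0],[0,0,0],[0,0,0]], claw=0.08)

```text
clock: 8.05
eef_pos: [598.8, 16.2, 389.0]
tcp_rot: [3.142, -0.005, 0.079]
contact_force: [-0.5, -0.2, -0.3]
opening: 0.939
grasp_force: 0.0
```

Run:
```python
from h import *
s=r.sense();print(s['eef_pos'],s['tcp_rot'],s['contact_force'],s['opening'])
im=r.grab_frame("wrist");cv2.imwrite("pics/w3.png",im)
im2=r.grab_frame("side");cv2.imwrite("pics/s3.png",cv2.resize(im2[130:260,260:400],None,fx=4,fy=4,interpolation=2))
for n in ["square_collar","round_collar","bar_collar","pip_collar","cross_collar","guard_grip"]:
    for d in r.recognise(n,"wrist")[:1]:
        b=d['box'];c=[(b[0]+b[2])/2,(b[1]+b[3])/2];print(n,np.round(b),round(d['p'],2),ray("wrist",c,58.5))
for c in (0,60,-60,120,-120): print(c,proj("wrist",con((575.4,12),.077,[-15,c,58.5])))
```

```text
[598.771  16.208 388.976] [ 3.142 -0.005  0.079] [-0.514 -0.225 -0.332] 0.9387827653256918
round_collar [354. 170. 381. 196.] 0.46 [565.435 -47.328  58.5  ]
pip_collar [265. 178. 288. 186.] 0.49 [558.226  74.545  58.5  ]
cross_collar [397. 171. 410. 198.] 0.69 [568.055 -96.054  58.5  ]
guard_grip [108.  35. 536. 115.] 0.95 [696.987  23.991  58.5  ]
0 [323.734 183.844]
60 [278.948 183.808]
-60 [368.516 183.88 ]
120 [234.158 183.773]
-120 [413.295 183.915]
```

View pics/w3.png

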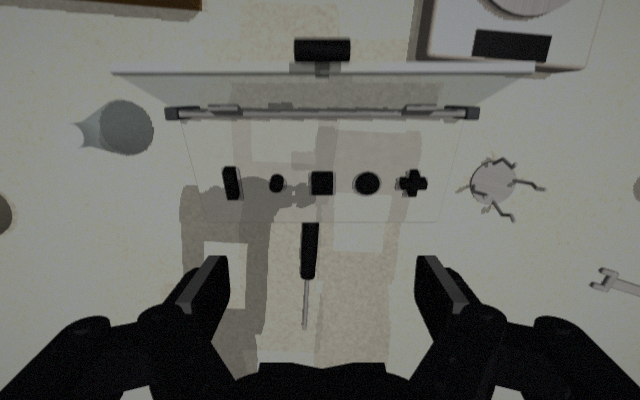

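View pics/s3.png

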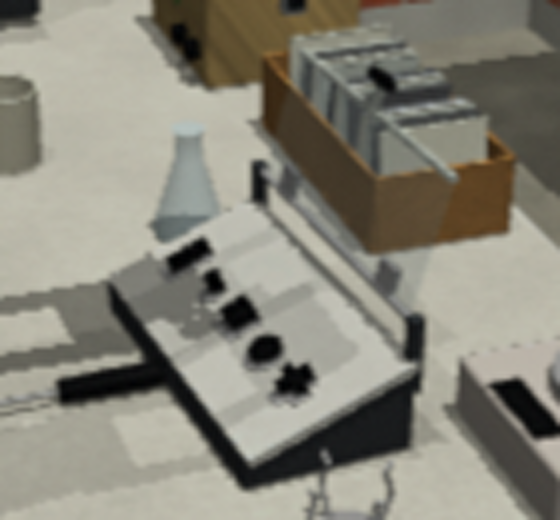

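The guard rests open on its stop. The cap centres are square (322,182.5), round (367,183), bar (232,183), pip (277,183) and cross (412,183), which fits the console pose at (575.5, 13.5) with yaw 0.077. Next I'll tilt to the face normal with the fingers shut.

```bash
cat >> h.py <<'E'
O=(575.5,13.5);Y=.077;A=.35
RT=(R.from_euler('z',Y)).as_matrix()@np.array([[np.cos(A),0,np.sin(A)],[0,-1,0],[np.sin(A),0,-np.cos(A)]])
def tcp(ky,s): # tcp for tip s mm above face at key y
    return con(O,Y,[-15,ky,58.5])-RT[:,2]*(s+r.tips_ahead)
def where(ky):
    s=r.sense(); t=s['eef_pos']+R.from_euler('xyz',s['tcp_rot']).as_matrix()[:,2]*r.tips_ahead
    e=RT.T@(t-con(O,Y,[-15,ky,58.5])); print("lateral x,y",e[:2],"height",-e[2],"F",s['contact_force'],"Fn",s['contact_force']@-RT[:,2],"tips",r.tips_ahead,s['tcp_rot'],s['clock'])
E
python3 - <<'E'
from h import *
print(r.tips_ahead, tcp(0,40), goal(tcp(0,40),RT))
E
```

```text
25.0 [538.322  10.632 119.559] (array([-0.061,  0.001,  0.267]), array([-0.025, 20.061,  0.12 ]))
```

Request:
carry_out(delta_pos=[[-0.03,0.001,0.03],[-0.055,0.001,0.08],[-0.061,0.001,0.13],[-0.061,0.001,0.18],[-0.061,0.001,0.225],[-0.061,0.001,0.255],[-0.061,0.001,0.267],[-0.061,0.001,0.267]], rot=[[0,6,0],[0,13,0],[0,20,0],[0,20,0],[0,20,0],[0,20,0],[0,20,0],[0,20,0]], claw=0.0)

```text
clock: 9.45
eef_pos: [537.8, 10.4, 118.9]
tcp_rot: [-3.141, -0.348, 0.079]
contact_force: [-0.1, -0.7, -0.3]
opening: -0.001
grasp_force: 0.0
```

Run:
```python
from h import *
where(0); print(goal(tcp(0,24),RT)); s=r.sense();print(s['opening'])
im=r.grab_frame("wrist");cv2.imwrite("pics/w4.png",im)
```

```text
lateral x,y [-0.783  0.186] height 39.60573393162609 F [-0.089 -0.72  -0.275] Fn -0.2089639589917149 tips 25.0 [-3.141 -0.348  0.079] 9.45
(array([ 0.001, -0.   ,  0.016]), array([-0.051,  0.128,  0.109]))
-0.0013661002142050895
```

View pics/w4.png

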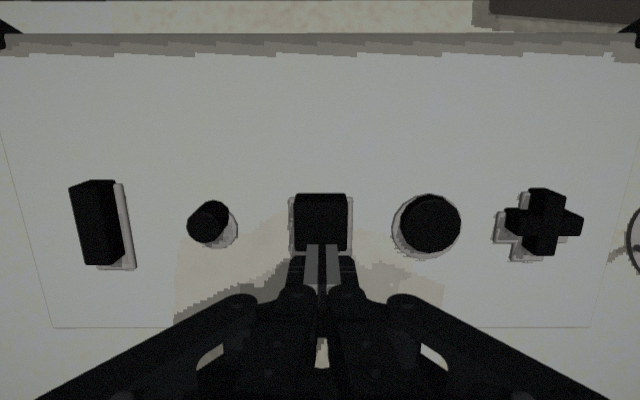

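Fingers and square cap are aligned at column 321–322. Now I'll feel downward.

Request:
carry_out(delta_pos=[[0.001,0,0.006],[0.001,0,0.012],[0.001,0,0.018],[0.001,0,0.021],[0.001,0,0.021]], rot=[[0,0,0],[0,0,0],[0,0,0],[0,0,0],[0,0,0]])

```text
clock: 10.12
eef_pos: [545.5, 11.0, 99.8]
tcp_rot: [-3.142, -0.349, 0.079]
contact_force: [-0.0, 0.1, -0.7]
opening: 0.005
grasp_force: 0.0
```

```bash
python3 -c "
from h import *
where(0)"
```

```text
lateral x,y [-0.034  0.188] height 18.936940608987143 F [-0.014  0.051 -0.718] Fn -0.6713200762396128 tips 25.0 [-3.142 -0.349  0.079] 10.125
```

Request:
carry_out(delta_pos=[[0,0,0.002],[0,0,0.004],[0,0,0.004]], rot=[[0,0,0],[0,0,0],[0,0,0]])

```text
clock: 10.5
eef_pos: [547.1, 11.1, 96.4]
tcp_rot: [3.142, -0.349, 0.079]
contact_force: [-0.9, -0.4, 2.3]
opening: 0.002
grasp_force: 1.2
```

```bash
python3 -c "
from h import *
where(0)"
```

```text
lateral x,y [0.322 0.215] height 15.199724459476464 F [-0.92  -0.406  2.334] Fn 2.517519171001076 tips 25.0 [ 3.142 -0.349  0.079] 10.5
```

Request:
carry_out(delta_pos=[[0,0,0.003],[0,0,0.006],[0,0,0.006]], rot=[[0,0,0],[0,0,0],[0,0,0]])

```text
clock: 10.88
eef_pos: [549.2, 11.2, 90.7]
tcp_rot: [3.142, -0.349, 0.079]
contact_force: [-2.4, -0.5, 6.7]
opening: 0.002
grasp_force: 3.6
```

```bash
python3 -c "
from h import *
where(0)"
```

```text
lateral x,y [0.332 0.207] height 9.10489526838242 F [-2.376 -0.516  6.728] Fn 7.1455074749249095 tips 25.0 [ 3.142 -0.349  0.079] 10.875
```

7.1 N is about 7 mm deep, so it registered. I'll lift and move to the round key.

Request:
carry_out(delta_pos=[[0,0,-0.01],[0,0,-0.025],[0,0.02,-0.028],[0,0.045,-0.028],[0,0.06,-0.028],[0,0.06,-0.02],[0,0.06,-0.013],[0,0.06,-0.013]], rot=[[0,0,0],[0,0,0],[0,0,0],[0,0,0],[0,0,0],[0,0,0],[0,0,0],[0,0,0]])

```text
clock: 11.88
eef_pos: [549.0, -48.2, 102.1]
tcp_rot: [-3.141, -0.348, 0.08]
contact_force: [-0.9, -0.5, -0.6]
opening: 0.001
grasp_force: 0.0
```

```bash
python3 -c "
from h import *
where(-60)"
```

```text
lateral x,y [-0.287 -0.544] height 21.530224501206302 F [-0.948 -0.492 -0.608] Fn -0.23448687887077332 tips 25.0 [-3.141 -0.348  0.08 ] 11.875
```

Height 21.5 mm, no contact yet. Stepping down.

Request:
carry_out(delta_pos=[[0,0,0.002],[0,0,0.004],[0,0,0.004]], rot=[[0,0,0],[0,0,0],[0,0,0]])

```text
clock: 12.25
eef_pos: [550.7, -48.7, 99.0]
tcp_rot: [-3.142, -0.349, 0.079]
contact_force: [0.4, -0.7, -0.2]
opening: -0.001
grasp_force: 0.0
```

```bash
python3 -c "
from h import *
where(-60)"
```

```text
lateral x,y [0.265 0.057] height 18.049203288723362 F [ 0.362 -0.714 -0.236] Fn -0.3270833364128348 tips 25.0 [-3.142 -0.349  0.079] 12.25
```

Request:
carry_out(delta_pos=[[0,0,0.002],[0,0,0.004],[0,0,0.004]], rot=[[0,0,0],[0,0,0],[0,0,0]])

```text
clock: 12.62
eef_pos: [552.1, -48.7, 95.2]
tcp_rot: [-3.142, -0.349, 0.079]
contact_force: [0.3, -0.4, -0.3]
opening: -0.001
grasp_force: 0.0
```

```bash
python3 -c "
from h import *
where(-60)"
```

```text
lateral x,y [0.234 0.222] height 14.014719920699559 F [ 0.307 -0.44  -0.318] Fn -0.3922389381684889 tips 25.0 [-3.142 -0.349  0.079] 12.625
```

Request:
carry_out(delta_pos=[[0,0,0.002],[0,0,0.004],[0,0,0.004]], rot=[[0,0,0],[0,0,0],[0,0,0]])

```text
clock: 13.0
eef_pos: [553.6, -48.6, 91.6]
tcp_rot: [3.142, -0.349, 0.079]
contact_force: [-1.2, 0.3, 1.4]
opening: 0.0
grasp_force: 0.9
```

```bash
python3 -c "
from h import *
where(-60)"
```

```text
lateral x,y [0.368 0.244] height 10.065714271938365 F [-1.173  0.322  1.353] Fn 1.663253599896594 tips 25.0 [ 3.142 -0.349  0.079] 13.0
```

Request:
carry_out(delta_pos=[[0,0,0.003],[0,0,0.0065],[0,0,0.0065]], rot=[[0,0,0],[0,0,0],[0,0,0]])

```text
clock: 13.38
eef_pos: [555.8, -48.4, 85.4]
tcp_rot: [3.142, -0.349, 0.079]
contact_force: [-3.5, 0.3, 6.4]
opening: 0.001
grasp_force: 3.5
```

```bash
python3 -c "
from h import *
where(-60)"
```

```text
lateral x,y [0.423 0.216] height 3.5163930608704703 F [-3.464  0.328  6.439] Fn 7.223984111390917 tips 25.0 [ 3.142 -0.349  0.079] 13.375
```

7.2 N, about 7 mm deep. I'll release fully, then press again to the same depth.

Request:
carry_out(delta_pos=[[0,0,-0.007],[0,0,-0.014],[0,0,-0.014],[0,0,-0.014],[0,0,-0.007],[0,0,-0.003],[0,0,0],[0,0,0]], rot=[[0,0,0],[0,0,0],[0,0,0],[0,0,0],[0,0,0],[0,0,0],[0,0,0],[0,0,0]])

```text
clock: 14.38
eef_pos: [556.0, -48.4, 85.3]
tcp_rot: [3.142, -0.349, 0.079]
contact_force: [-3.4, -0.7, 7.6]
opening: -0.002
grasp_force: 3.5
```

```bash
python3 -c "
from h import *
where(-60)"
```

```text
lateral x,y [0.498 0.241] height 3.387768309621516 F [-3.378 -0.696  7.568] Fn 8.282709429238816 tips 25.0 [ 3.142 -0.349  0.079] 14.375
```

Request:
carry_out(delta_pos=[[0,0,-0.015],[0,0,-0.035],[0,-0.03,-0.045],[0,-0.075,-0.045],[0,-0.12,-0.045],[0,-0.16,-0.045],[0,-0.18,-0.045],[0,-0.18,-0.045]], rot=[[0,0,0],[0,0,0],[0,0,0],[0,0,0],[0,0,0],[0,0,0],[0,0,0],[0,0,0]])

```text
clock: 15.38
eef_pos: [525.7, 130.8, 128.1]
tcp_rot: [3.141, -0.349, 0.082]
contact_force: [-0.2, -0.0, 1.0]
opening: -0.002
grasp_force: 0.0
```

Request:
carry_out(delta_pos=[[0,0,0.01],[0,0,0.02],[0,0,0.026],[0,0,0.028],[0,0,0.028]], rot=[[0,0,0],[0,0,0],[0,0,0],[0,0,0],[0,0,0]])

```text
clock: 16.0
eef_pos: [535.6, 130.3, 101.2]
tcp_rot: [3.141, -0.349, 0.079]
contact_force: [0.4, -0.1, 0.3]
opening: 0.001
grasp_force: 0.0
```

```bash
python3 -c "
from h import *
where(120)
im=r.grab_frame('wrist');cv2.imwrite('pics/w5.png',im)"
```

```text
lateral x,y [-0.18   0.463] height 20.54682081438592 F [ 0.392 -0.147  0.339] Fn 0.1883467677792506 tips 25.0 [ 3.141 -0.349  0.079] 16.0
```

View pics/w5.png

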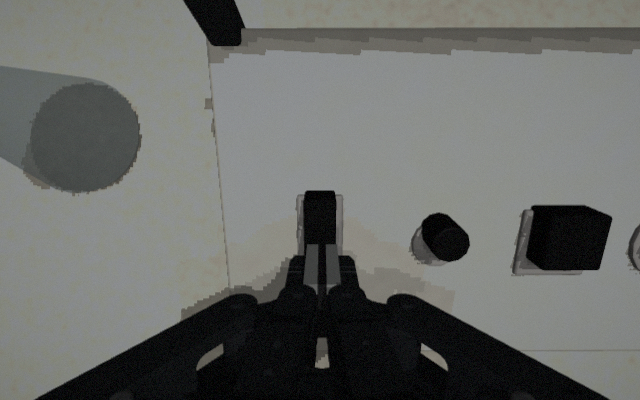

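The fingers are centred on the bar cap (columns 304–336) and the gripper is clear of the flask. Continuing down.

Request:
carry_out(delta_pos=[[0,0,0.002],[0,0,0.004],[0,0,0.004]], rot=[[0,0,0],[0,0,0],[0,0,0]])

```text
clock: 16.42
eef_pos: [537.0, 130.7, 97.6]
tcp_rot: [3.142, -0.349, 0.079]
contact_force: [1.0, -0.0, -1.0]
opening: -0.001
grasp_force: 0.0
```

```bash
python3 -c "
from h import *
where(120)"
```

```text
lateral x,y [-0.124  0.168] height 16.698239349918847 F [ 1.002 -0.04  -1.04 ] Fn -1.3182368193184948 tips 25.0 [ 3.142 -0.349  0.079] 16.425
```

Request:
carry_out(delta_pos=[[0,0,0.002],[0,0,0.004],[0,0,0.004]], rot=[[0,0,0],[0,0,0],[0,0,0]])

```text
clock: 16.8
eef_pos: [538.4, 130.8, 94.0]
tcp_rot: [-3.142, -0.349, 0.079]
contact_force: [-1.4, -0.5, 4.3]
opening: 0.0
grasp_force: 2.1
```

```bash
python3 -c "
from h import *
where(120)"
```

```text
lateral x,y [-0.016  0.178] height 12.740016590659783 F [-1.393 -0.464  4.303] Fn 4.530099429526812 tips 25.0 [-3.142 -0.349  0.079] 16.8
```

Depth is about 3.5 mm. Pressing 3.5 mm more and holding.

Request:
carry_out(delta_pos=[[0,0,0.0035],[0,0,0.0035],[0,0,0.0035],[0,0,0.0035],[0,0,0.0035],[0,0,0.0035],[0,0,0.0035],[0,0,0.0035]], rot=[[0,0,0],[0,0,0],[0,0,0],[0,0,0],[0,0,0],[0,0,0],[0,0,0],[0,0,0]])

```text
clock: 17.8
eef_pos: [539.7, 130.9, 90.8]
tcp_rot: [-3.142, -0.349, 0.079]
contact_force: [-3.8, 0.4, 6.4]
opening: 0.005
grasp_force: 3.5
```

Request:
carry_out(delta_pos=[[0,0,0],[0,0,0],[0,0,0],[0,0,0]], rot=[[0,0,0],[0,0,0],[0,0,0],[0,0,0]])

```text
clock: 18.3
eef_pos: [539.6, 130.9, 90.7]
tcp_rot: [-3.142, -0.349, 0.079]
contact_force: [-3.4, -1.0, 5.7]
opening: 0.001
grasp_force: 3.5
```

```bash
python3 -c "
from h import *
where(120)"
```

```text
lateral x,y [0.018 0.158] height 9.315813585483282 F [-3.448 -1.041  5.688] Fn 6.548941218716867 tips 25.0 [-3.142 -0.349  0.079] 18.3
```

Request:
carry_out(delta_pos=[[0,0,-0.01],[0,0,-0.03],[0,0,-0.06],[0,0,-0.11],[0,0,-0.17],[0,0,-0.23],[0,0,-0.28],[0,0,-0.28]], rot=[[0,0,0],[0,0,0],[0,0,0],[0,0,0],[0,0,0],[0,-6,0],[0,-13,0],[0,-20,0]], claw=0.0)

```text
clock: 19.3
eef_pos: [444.6, 123.8, 359.1]
tcp_rot: [-3.139, -0.005, 0.08]
contact_force: [0.1, -0.0, -0.4]
opening: -0.001
grasp_force: 0.0
```

Run:
```python
from h import *
s=r.sense();print(s['eef_pos'],s['tcp_rot'])
c=con(O,Y,[124.1,0,278.8]);print(c);D=R.from_euler('xyz',[np.pi,0,Y]).as_matrix()
print(goal(c+[0,0,106],D),goal(c+[0,0,6],D))
```

```text
[444.638 123.847 359.082] [-3.139 -0.005  0.08 ]
[699.232  23.046 278.8  ]
(array([ 0.246,  0.121, -0.025]), array([-0.13 , -0.266,  0.171])) (array([0.245, 0.121, 0.075]), array([-0.13 , -0.266,  0.171]))
```

Request:
carry_out(delta_pos=[[0.04,0.02,-0.01],[0.085,0.04,-0.02],[0.13,0.065,-0.025],[0.175,0.09,-0.025],[0.215,0.11,-0.025],[0.246,0.121,-0.025],[0.246,0.121,-0.025],[0.246,0.121,0]], rot=[[0,0,0],[0,0,0],[0,0,0],[0,0,0],[0,0,0],[0,0,0],[0,0,0],[0,0,0]], claw=0.08)

```text
clock: 20.3
eef_pos: [699.2, 22.3, 355.4]
tcp_rot: [-3.141, -0.003, 0.079]
contact_force: [0.5, 1.0, -0.2]
opening: 0.941
grasp_force: 0.0
```

Run:
```python
from h import *
s=r.sense();print(s['eef_pos'],s['tcp_rot'],s['opening'])
c=con(O,Y,[124.1,0,278.8]);D=R.from_euler('xyz',[np.pi,0,Y]).as_matrix()
print(goal(c+[0,0,6],D))
im=r.grab_frame('wrist');cv2.imwrite('pics/w6.png',im); print(proj("wrist",c))
```

```text
[699.158  22.332 355.435] [-3.141 -0.003  0.079] 0.941264015353442
(array([-0.   , -0.001,  0.071]), array([-0.016, -0.165,  0.121]))
[321.655 222.861]
```

View pics/w6.png

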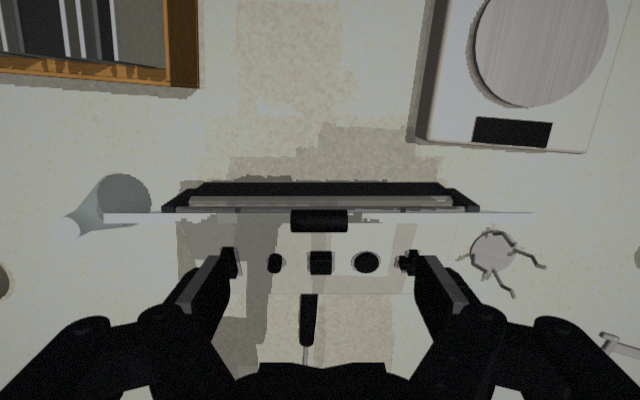

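The rod is at (319,221), against a predicted (321.7,222.9), and the fingers straddle it. Descending to pinch.

Request:
carry_out(delta_pos=[[0,-0.001,0.03],[0,-0.001,0.055],[0,-0.001,0.071],[0,-0.001,0.071]], rot=[[0,0,0],[0,0,0],[0,0,0],[0,0,0]])

```text
clock: 20.85
eef_pos: [697.9, 23.4, 282.1]
tcp_rot: [-3.141, 0.002, 0.079]
contact_force: [-0.5, -0.6, 0.3]
opening: 0.939
grasp_force: 0.0
```

Request:
carry_out(delta_pos=[[0,0,0],[0,0,0],[0,0,0],[0,0,0],[0,0,0],[0,0,0]], rot=[[0,0,0],[0,0,0],[0,0,0],[0,0,0],[0,0,0],[0,0,0]], claw=0.028, grip_force=20)

```text
clock: 21.6
eef_pos: [699.2, 24.0, 284.0]
tcp_rot: [-3.14, -0.002, 0.079]
contact_force: [-1.8, 4.8, 5.6]
opening: 0.39
grasp_force: 22.6
```

Request:
carry_out(delta_pos=[[-0.0235,0,-0.0049],[-0.0474,0,-0.0062],[-0.0713,0,-0.0039],[-0.0945,0,0.002],[-0.1167,0,0.0112],[-0.1372,0,0.0237],[-0.1556,0,0.039],[-0.1715,0,0.057]], rot=[[0,0,0],[0,0,0],[0,0,0],[0,0,0],[0,0,0],[0,0,0],[0,0,0],[0,0,0]])

```text
clock: 22.6
eef_pos: [527.5, 10.1, 226.0]
tcp_rot: [-3.141, -0.001, 0.079]
contact_force: [3.3, 4.8, -2.3]
opening: 0.391
grasp_force: 23.0
```

Request:
carry_out(delta_pos=[[-0.013,0,0.02],[-0.023,0,0.042],[-0.0294,0,0.065],[-0.0318,0,0.081],[-0.0326,0,0.092],[-0.0326,0,0.096],[-0.0326,0,0.096]], rot=[[0,0,0],[0,0,0],[0,0,0],[0,0,0],[0,0,0],[0,0,0],[0,0,0]])

```text
clock: 23.48
eef_pos: [494.8, 7.5, 129.4]
tcp_rot: [-3.141, 0.001, 0.079]
contact_force: [-2.8, 5.6, 1.0]
opening: 0.387
grasp_force: 23.6
```

Shut. I'll open the fingers, let it rest, rise straight up and check.

Request:
carry_out(delta_pos=[[0,0,0],[0,0,0],[0,0,0],[0,0,0],[0,0,0],[0,0,-0.03],[0,0,-0.08],[0,0,-0.14]], rot=[[0,0,0],[0,0,0],[0,0,0],[0,0,0],[0,0,0],[0,0,0],[0,0,0],[0,0,0]], claw=0.08)

```text
clock: 24.48
eef_pos: [494.7, 7.0, 270.6]
tcp_rot: [-3.141, 0.002, 0.079]
contact_force: [0.7, -0.2, 0.6]
opening: 0.935
grasp_force: 0.0
```

Request:
carry_out(delta_pos=[[-0.01,0,-0.05],[-0.01,0,-0.1],[-0.01,0,-0.1],[-0.01,0,-0.1]], rot=[[0,0,0],[0,0,0],[0,0,0],[0,0,0]])

```text
clock: 24.98
eef_pos: [485.1, 6.2, 369.3]
tcp_rot: [-3.142, 0.0, 0.079]
contact_force: [-0.2, -0.8, -0.5]
opening: 0.935
grasp_force: 0.0
```

Run:
```python
from h import *
im=r.grab_frame('wrist');s=r.sense();print(s['eef_pos'],s['contact_force'])
cv2.imwrite('pics/w7.png',im); print(proj("wrist",con(O,Y,[-80,0,125])),proj("wrist",con(O,Y,[-50,148,127])))
```

```text
[484.801   6.177 368.6  ] [-0.033  0.392 -0.753]
[321.781 157.255] [178.23  128.604]
```

View pics/w7.png

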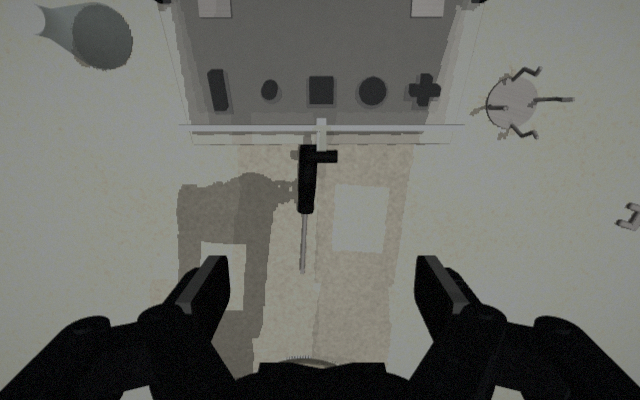

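The guard is shut: the rod is at about (321,157), as predicted, and the plate edge is at row 126. The keys are up, the bystanders haven't moved and the gripper touches nothing.

```bash
python3 -c "
from rig import r
print(r.sign_off())"
```

```text
the job is handed in; nothing more can be done
None
```

I carried out the whole sequence and handed the job in at about 25 s of the 72 s: guard opened, square key, round key twice, bar key held about 1.4 s, guard shut; the force readings put each press about 6–8 mm deep (no press read over 8.3 N), but the hand-in returned no verdict.

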